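# Slide the flat carton under the checkout reader

## Robot

A 6-joint arm with a two-finger parallel gripper is mounted at the origin on the work surface. World frame = base frame: x ahead of the robot, y to its left, z up, the work surface at z = 0. Lengths are in m, angles in rad, forces in N, time in s.
With the tool pointing down it reaches from about 0.35 to 0.975 m from the base axis. Payload 4.9 kg.
Tool frame: the origin (TCP) lies at the very end of the fingers, on their centre line; the grasp point (between the pads) lies ctrl.grip_point_offset behind it (ctrl.grip_point_offset is the distance from the TCP to the grasp point, in m); z points along the fingers, y is the direction in which the jaws open and shut (so a half turn about z gives the same grasp; the last joint's range is limited). The gripper opens to 85 mm and grips with 20 to 120 N. Pads are 22 mm wide; open, the fingers measure 114 mm over their backs; the gripper's body (76 mm by 85 mm) begins 54 mm behind the grasp point. The pads swing forward as they close: fully open they stand 13 mm farther back than shut.
Start: joints at [1.055, 0.053, 1.613, -0, 1.476, -0.119], TCP at [0.242, 0.576, 0.201] pointing down, gripper open.
Joint ranges: [-3.01, 3.01], [-1.01, 2.22], [0.06, 2.58], [-1.02, 4.17], [0.09, 2.62], [-3.14, 3.14]. Speed limits (rad/s): [2.57, 2.57, 3.14, 3.14, 3.14, 3.14].

## Interface

Orientations are given as a rotation vector (axis times angle).
In Python, from station import ctrl gives the robot as it stands. The module is installed in compiled form; this text tells all that it offers.
- The arm moves only by the shell command python3 -m creep 'ROWS' [FORCE]. ROWS is JSON, a list of rows, each a list of 5 numbers: the closure in counts, from 0 (fully open) to 255 (shut), then the shift along the tool's x, y, z in mm, then the turn about the tool's z in rad. A call has 1 to 12 rows; each row is the pose to reach, as a shift and turn from the pose commanded when the call began, along the tool's axes at that moment; what a row does not reach only later rows make up. A row lasts 1/12 s, in which the tool goes at most 41.7 mm and 7.16 degrees, less where a joint would pass 70% of its speed; a pose out of reach is approached as far as the arm can. A call with a gripper value outside its range is refused whole. The fingers move at their own pace and stop on an object; FORCE is the grip in N (left out, the last holds). Time passes only in rows, so rows that repeat a pose let the fingers close. It gives the time, the measured TCP pose, the force and the opening at its end, in the units of the state.
- ctrl.get_obs(): the state, without advancing time (a new reading comes with each control period).
- ctrl.get_image(name): name is "side" or "top"; returns the picture (420x560x3 uint8, red, green, blue); there is no depth.
- ctrl.calibration(name): a dict with "fx", "fy", "cx", "cy" (pixels), "R" (3x3) and "t" (3): a world point X has camera coordinates R X + t. Camera axes: x right, y down, z forward; pixel columns grow to the right and rows downward; lengths in m; the calibration is good to about 2 mm. A picture is of the moment at which its call begins. calibration takes no time and is no camera call.
- ctrl.finish_job(): hands the job in, once; it reports no verdict.
Trained networks look in the newest picture that a camera, given by its name, has taken for a name from the list of things; names that differ only in an ending like _2 or _b are one class to them, and where a whole thing is asked for, a point or a joint stands for the part that bears it (a point fixed in the world has none). Each returns a list of dicts, best first, with "conf" (0 to 1); they miss things now and then, are a little off and sometimes report something else, mostly with a low value. They report only what shows in the picture. A call takes as long as a camera call. They do not tell look-alikes from the thing itself.
- ctrl.boxes_of(camera, label): "rect" ([left, top, width, height] in pixels, round what is visible of it).
- ctrl.outline_of(camera, label): "mask" (420x560 bool, what is visible of it) and "rect" ([left, top, width, height] in pixels, round what is visible of it).
The state is a dict: "t": time; "q": joint angles; "dq": joint speeds; "effort": joint torques, N m; "tool_pos": TCP position; "tool_rot": TCP orientation; "contact_force": force on the tool from outside, world axes, zero at the start; "wrist_torque": the same for the moment, N m; "opening": finger opening in m.
Only numpy, scipy, OpenCV 4.12 (cv2) and the standard library are available. Lean on these libraries where they do the work, as an engineer would, in place of code of your own. Each camera call takes 0.05 s, during which the arm holds its last target. There are 200 camera calls.

## Task

Scan the long flat carton at the checkout: slide it along the counter into the low opening of the reader bridge, label end first, until its label lies centred under the reader with the carton flat on the counter and in line with the opening, and let go of it. Leave the thicker carton, which would not fit, where it is.

Things in the scene. Friction and masses are not known exactly. Their poses are not given: they have to be found in the camera images.
- flat_carton: Long flat cardboard carton, loose, 60 mm wide (own x), 180 mm long (y), 26 mm high, about 0.2 kg, on the +y side of the bridge beside the thicker carton (the two may have swapped places). Origin: centre of its underside; z up. Its -y end is the label end and points to the bridge's -y within 20 degrees at the start; grip it across its width near the +y end, or push that end.
- label (a point): Centre of the white striped label (40 by 50 mm) on top of the flat carton: on its centre line, 45 mm from the middle towards the label end, so 45 mm from the label end and 135 mm from the other end.
- bridge: Fixed reader bridge: grey head on two aluminium legs. The opening runs along own y: 90 mm wide between the legs (x), 40 mm high, 60 mm long (y -30 to 30), open at both ends, floor flush with the counter. Outside 150 mm wide, 97 mm high. Origin: on the counter, mid-opening, under the reading line (thin bright rib on top). Cartons start on its +y side. Yaw within 15 degrees of the world's.
- thick_carton: The carton to leave alone: same cardboard, length, width and label, but 50 mm high, too high for the opening. Loose, 0.4 kg, beside the flat carton, about 150 mm away in x (centre to centre). Origin: centre of its underside; long axis is own y.
There are look-alikes about, which are no part of the job. Leave any grey or turquoise look-alike of the flat_carton alone.

How it is judged:
By the outcome, as a careful person would: the job done as asked, in the order asked, and still so for the second after the job is handed in, with the robot touching nothing.
It also fails if it takes over 45 s, if anything falls off the work surface, if the arm or the gripper's body presses on something with over 40 N, if the wrist force passes 120 N, or if a joint passes its speed limit or range.

## Working session

There is one attempt and no reset: what is moved stays moved. The work goes in short steps, Python scripts to look and compute and a shell command to move; the robot and the scene stay as the last step left them, time stands still between calls to the robot, and variables do not carry over. Pictures are saved under pics/ and viewed, about 8 in all and at most 12, crops included, and the job is handed in when it is done.

```bash
mkdir -p pics; python3 - <<'E'
from station import ctrl
import cv2,numpy as np
o=ctrl.get_obs();print({k:np.round(v,3) for k,v in o.items()},ctrl.grip_point_offset)
ims=[]
for c in("top","side"):
    im=ctrl.get_image(c);cv2.imwrite(f"pics/{c}0.png",im[...,::-1])
    k=ctrl.calibration(c);print(c,{a:np.round(b,3).tolist() for a,b in k.items()})
    for l in("flat_carton","thick_carton","bridge","label"):
        for d in ctrl.boxes_of(c,l): print(c,l,d["rect"],round(d["conf"],2))
E
```

```text
{'t': np.float64(0.0), 'q': array([ 1.055,  0.053,  1.614,  0.   ,  1.476, -0.119]), 'dq': array([ 0.002, -0.001,  0.001,  0.002, -0.002, -0.001]), 'effort': array([ 3.0000e-03, -3.9367e+01, -3.7019e+01,  0.0000e+00,  7.0000e-03,
        0.0000e+00]), 'tool_pos': array([0.241, 0.576, 0.2  ]), 'tool_rot': array([-6.190e-01, -3.079e+00,  3.000e-03]), 'contact_force': array([-0.863,  0.149,  0.163]), 'wrist_torque': array([-0.02 ,  0.005, -0.009]), 'opening': np.float64(0.085)} 0.0187
top {'fx': 443.497, 'fy': 443.497, 'cx': 277.018, 'cy': 215.512, 'R': [[-0.024, -1.0, -0.007], [-0.994, 0.024, -0.103], [0.103, 0.005, -0.995]], 't': [0.171, 0.458, 0.961]}
top flat_carton [217.7, 264.3, 70.4, 82.8] 0.95
top flat_carton [101.4, 182.3, 64.3, 81.3] 0.91
top flat_carton [191.3, 201.4, 84.2, 35.8] 0.84
top thick_carton [187.4, 130.7, 85.3, 42.0] 0.68
top bridge [399.4, 129.2, 66.3, 77.4] 0.81
top label [104.8, 184.9, 59.9, 80.0] 0.96
top label [195.6, 203.6, 80.2, 29.2] 0.73
side {'fx': 542.188, 'fy': 542.188, 'cx': 275.918, 'cy': 206.126, 'R': [[0.94, -0.34, -0.011], [-0.225, -0.599, -0.769], [0.255, 0.725, -0.64]], 't': [-0.361, 0.226, 0.939]}
side flat_carton [201.2, 126.1, 70.2, 25.0] 0.94
side flat_carton [143.5, 193.6, 91.9, 46.3] 0.8
side flat_carton [243.6, 162.5, 52.4, 56.7] 0.6
side thick_carton [296.0, 140.6, 63.0, 64.6] 0.74
side bridge [361.0, 273.9, 97.9, 96.5] 0.88
side label [145.9, 197.6, 83.7, 44.0] 0.95
side label [198.8, 127.2, 75.0, 23.7] 0.94
side label [240.2, 161.9, 55.0, 53.7] 0.85
```

View pics/top0.png

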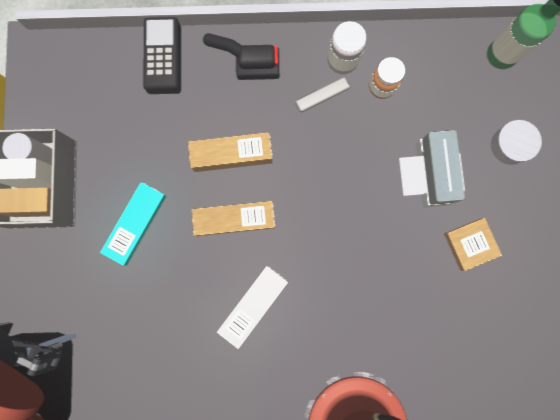

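View pics/side0.png

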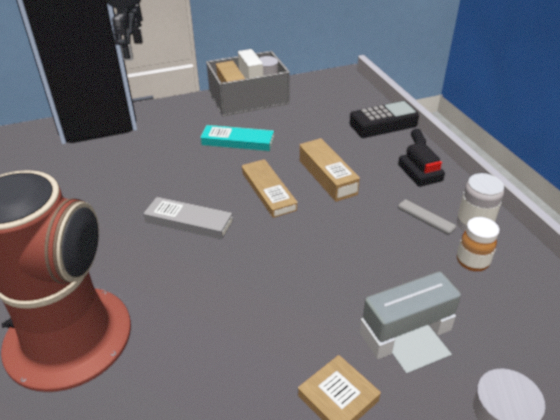

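The pictures show two brown cartons: (230,151) in top, which is taller and shows a high side face in the side view, and (233,219), which is low. The grey carton at (253,307), the turquoise one at (133,224) and the small square brown one at (474,244) are look-alikes. (233,219) fits flat_carton: brown, long and low. The bridge is at (443,167), and a pale sheet lies at (413,176). Next I fit the poses and confirm the choice in an enlarged crop.

```bash
cat > h.py <<'E'
import numpy as np,cv2
from scipy.optimize import minimize
from station import ctrl
K={c:ctrl.calibration(c) for c in("top","side")}
def proj(c,X):
    k=K[c];p=np.atleast_2d(X)@np.array(k["R"]).T+k["t"]
    return np.c_[k["fx"]*p[:,0]/p[:,2]+k["cx"],k["fy"]*p[:,1]/p[:,2]+k["cy"]]
def ground(c,uv,z=0):
    k=K[c];R=np.array(k["R"]);C=-R.T@k["t"]
    d=R.T@[(uv[0]-k["cx"])/k["fx"],(uv[1]-k["cy"])/k["fy"],1]
    return C+d*(z-C[2])/d[2]
def loc(x,P): # local pts -> world
    c,s=np.cos(x[2]),np.sin(x[2]);P=np.atleast_2d(P)
    return np.c_[x[0]+c*P[:,0]-s*P[:,1],x[1]+s*P[:,0]+c*P[:,1],P[:,2]]
def corners(w,l,h): return np.array([[a*w/2,b*l/2,z] for a in(-1,1) for b in(-1,1) for z in(0,h)])
def mask_at(c,label,uv):
    for d in ctrl.outline_of(c,label):
        if d["mask"][int(uv[1]),int(uv[0])]: return d["mask"]
def iou(c,m,x,dims):
    r=np.zeros((1680,2240),np.uint8);p=proj(c,loc(x,corners(*dims)))*4+1.5
    cv2.fillConvexPoly(r,cv2.convexHull(p.astype(np.float32)).round().astype(np.int32),1)
    M=cv2.resize(m.astype(np.uint8),(2240,1680),interpolation=0)
    return (r&M).sum()/(r|M).sum()
def fit(ms,dims,x0):
    f=lambda x:-sum(iou(c,m,x,dims) for c,m in ms.items())
    S=np.array([x0]+[np.array(x0)+d for d in np.diag([.015,.015,.1])])
    r=minimize(f,x0,method="Nelder-Mead",options=dict(initial_simplex=S,xatol=2e-4,fatol=1e-4))
    return r.x,-r.fun/len(ms)
E
python3 - <<'E'
from h import *
for c in("top","side"): ctrl.get_image(c)
x0=lambda c,uv,z:[*ground(c,uv,z)[:2],0.]
for n,dims,ut,us in(("flat_carton",(.06,.18,.026),(225,222),(262,185)),("thick_carton",(.06,.18,.05),(220,152),(320,160)),("bridge",(.15,.06,.097),(440,170),(405,305))):
    ms={}
    for c,u in(("top",ut),("side",us)):
        m=mask_at(c,n,u)
        if m is None: m=mask_at(c,"label",u) if n!="bridge" else None
        if m is not None: ms[c]=m
        else: print(n,"missing",c)
    for sub in [ms]+[{c:m} for c,m in ms.items()]:
        print(n,list(sub),*[np.round(v,4) for v in fit(sub,dims,x0("top",ut,dims[2]))])
print("paper top",[ground("top",p)[:2].round(3) for p in((401,157),(401,195),(424,157),(427,195))])
print("paper side",[ground("side",p)[:2].round(3) for p in((388,350),(403,368),(450,347),(433,328))])
print("labels top z26", ground("top",(253,216),.026).round(3))
im=cv2.imread("pics/top0.png")
a=cv2.resize(im[120:250,170:300],(560,560),interpolation=2)
b=cv2.resize(cv2.imread("pics/side0.png")[130:220,235:365],(0,0),fx=4,fy=4)[:,:240*2]
cv2.imwrite("pics/c1.png",cv2.resize(np.hstack([cv2.resize(im[120:250,170:300],(390,390)),cv2.resize(im[120:220,380:480],(390,390))]),None,fx=1,fy=1))
E
```

```text
flat_carton ['top', 'side'] [0.4584 0.2578 0.0673] 0.9478
flat_carton ['top'] [0.4589 0.2573 0.0725] 0.9626
flat_carton ['side'] [0.4583 0.2606 0.0881] 0.9533
thick_carton ['top', 'side'] [0.6074 0.2596 0.0861] 0.9512
thick_carton ['top'] [0.6081 0.2589 0.0875] 0.9673
thick_carton ['side'] [0.6067 0.2632 0.0773] 0.9536
bridge ['top', 'side'] [ 0.5502 -0.1952  0.0926] 0.8068
bridge ['top'] [ 0.5517 -0.1939  0.0743] 0.7995
bridge ['side'] [ 0.5492 -0.1975  0.0646] 0.8191
paper top [array([ 0.593, -0.129]), array([ 0.504, -0.124]), array([ 0.591, -0.182]), array([ 0.503, -0.183])]
paper side [array([ 0.506, -0.217]), array([ 0.512, -0.256]), array([ 0.607, -0.248]), array([ 0.602, -0.204])]
labels top z26 [0.462 0.213 0.026]
```

View pics/c1.png

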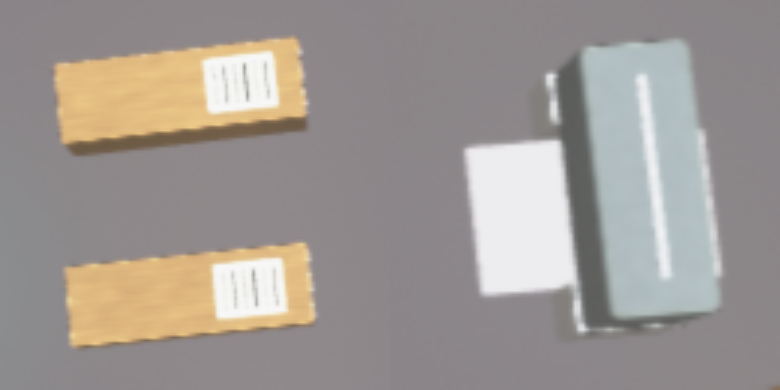

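The crop confirms that the carton at (233,219) is brown, low (hardly any side face) and labelled at its -y end. The one at (230,151) shows a tall side wall, so it is the thick one. The pale floor plate of the opening sticks out on both sides of the bridge. I will use its edges and the rib to pin down the bridge pose.

```bash
cat > br.py <<'E'
from h import *
g=cv2.cvtColor(cv2.imread("pics/top0.png"),cv2.COLOR_BGR2GRAY).astype(float)
def cross(v,lvl): # first upward crossing
    i=np.argmax(v>lvl); return i-1+(lvl-v[i-1])/(v[i]-v[i-1])
up=np.array([ground("top",(u,145+cross(g[145:180,u],165)))[:2] for u in range(405,420)])
lo=np.array([ground("top",(u,205-cross(g[205:175:-1,u],165)))[:2] for u in range(407,420)])
le=np.array([ground("top",(390+cross(g[v,390:412],165),v))[:2] for v in range(162,190)])
rib=[]
for v in range(142,187):
    w=np.clip(g[v,436:458]-190,0,None)
    if w.sum()>20: rib.append(ground("top",((w*np.arange(436,458)).sum()/w.sum(),v),.098)[:2])
rib=np.array(rib)
for n,p in(("up",up),("lo",lo),("left",le),("rib",rib)):
    d=cv2.fitLine(p.astype(np.float32),cv2.DIST_HUBER,0,.001,.001).ravel();a=np.arctan2(d[1],d[0])
    print(n,p.mean(0).round(4),"dir deg",np.degrees(a).round(2)," yaw",((np.degrees(a)+45)%90-45).round(2),"ends",p[0].round(3),p[-1].round(3))
print(g[150:160,412],g[190:200,412])
E
python3 br.py
```

```text
up [ 0.5949 -0.1542] dir deg -86.81  yaw 3.19 ends [ 0.594 -0.138] [ 0.596 -0.17 ]
lo [ 0.5039 -0.1514] dir deg -87.27  yaw 2.73 ends [ 0.503 -0.138] [ 0.505 -0.165]
left [ 0.5497 -0.1247] dir deg 3.37  yaw 3.37 ends [ 0.581 -0.123] [ 0.518 -0.126]
rib [ 0.553  -0.1957] dir deg 3.28  yaw 3.28 ends [ 0.6   -0.193] [ 0.507 -0.198]
[136. 136. 137. 137. 137. 139. 166. 234. 237. 237.] [237. 237. 237. 237. 233. 158. 137. 137. 137. 137.]
```

```bash
python3 -m creep '[[0,0,0,0,0.125],[0,0,0,0,0.25],[0,0,0,0,0.375],[0,0,0,0,0.5],[0,0,0,0,0.625],[0,0,0,0,0.75],[0,0,0,0,0.875],[0,0,0,0,1.0],[0,0,0,0,1.1],[0,0,0,0,1.1]]' 40
```

```text
t: 1.73
tool_pos: [0.2415, 0.5764, 0.2009]
tool_rot: [-2.139, -2.3, -0.0]
contact_force: [0.3, -0.1, 0.1]
opening: 0.0855
```

```bash
python3 -m creep '[[0,-27,19,0,0],[0,-55,39,0,0],[0,-82,58,0,0],[0,-109,78,0,0],[0,-137,97,0,0],[0,-164,116,0,0],[0,-191,136,0,0],[0,-218,155,0,0],[0,-246,175,0,0],[0,-273,194,0,0],[0,-273,194,0,0],[0,-273,194,0,0]]'
python3 -m creep '[[0,0,0,25,0],[0,0,0,50,0],[0,0,0,75,0],[0,0,0,100,0],[0,0,0,125,0],[0,0,0,140,0],[0,0,0,140,0],[0,0,0,140,0]]'
python3 - <<'E'
from h import *
im=[ctrl.get_image(c)[...,::-1] for c in("top","side")]
a=cv2.resize(im[0][150:290,120:300],(400,311));b=cv2.resize(im[1][80:225,150:340],(400,305))
cv2.imwrite("pics/g1.png",np.vstack([a[:300],b[:300]]))
E
```

```text
t: 2.73
tool_pos: [0.456, 0.3174, 0.2009]
tool_rot: [-2.139, -2.301, -0.0]
contact_force: [0.3, 0.2, 0.2]
opening: 0.085
t: 3.4
tool_pos: [0.4538, 0.3191, 0.0602]
tool_rot: [-2.134, -2.304, 0.003]
contact_force: [0.3, 0.1, -0.1]
opening: 0.0855
```

View pics/g1.png

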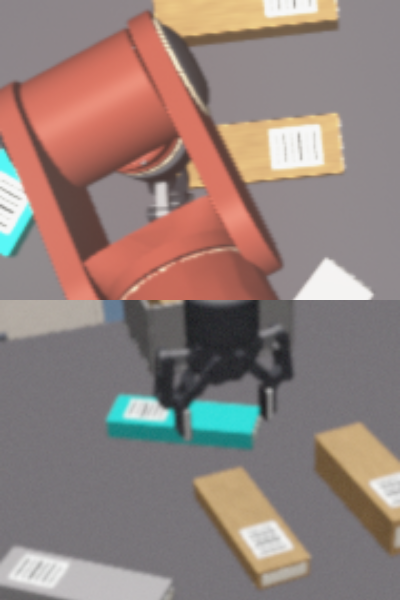

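The side crop shows the open fingers above the carton's +y end, straddling it, with the cartons undisturbed. I go down and grip.

```bash
python3 -m creep '[[0,0,0,15,0],[0,0,0,30,0],[0,0,0,42,0],[0,0,0,50,0],[0,0,0,55,0],[0,0,0,55,0],[0,0,0,55,0]]'
python3 -m creep '[[80,0,0,0,0],[150,0,0,0,0],[255,0,0,0,0],[255,0,0,0,0],[255,0,0,0,0],[255,0,0,0,0],[255,0,0,0,0],[255,0,0,0,0]]' 40
python3 - <<'E'
from h import *
im=[ctrl.get_image(c)[...,::-1] for c in("top","side")]
a=cv2.resize(im[0][150:290,120:300],(400,311));b=cv2.resize(im[1][80:225,150:340],(400,305))
cv2.imwrite("pics/g2.png",np.vstack([a[:300],b[:300]]))
E
```

```text
t: 4.08
tool_pos: [0.4555, 0.3187, 0.0063]
tool_rot: [2.138, 2.302, 0.001]
contact_force: [0.3, -0.1, 0.5]
opening: 0.0852
t: 4.75
tool_pos: [0.4552, 0.3185, 0.0059]
tool_rot: [-2.138, -2.302, 0.0]
contact_force: [1.1, -0.6, -0.1]
opening: 0.0003
```

View pics/g2.png

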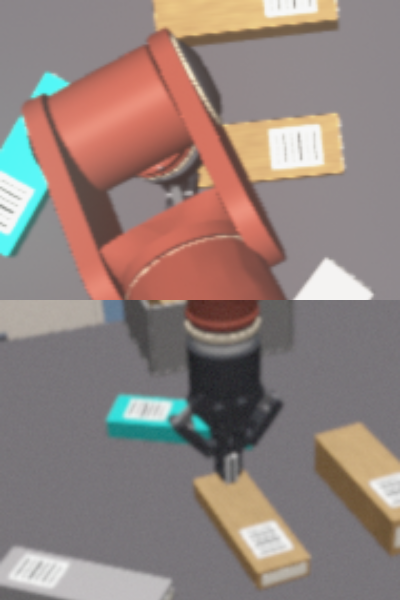

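The jaws closed on nothing (opening 0). The side crop shows the tips at about (260,164), just behind the carton's +y end. I check this against the calibration.

```bash
python3 - <<'E'
from h import *
for c in("top","side"): ctrl.get_image(c)
o=ctrl.get_obs();p=o["tool_pos"];print(p)
print("tcp proj side",proj("side",p),"top",proj("top",p))
print("tip seen, at z=.006:",ground("side",(260,164.6),.006))
x=[.4587,.2578,.07]
for c in("side","top"):
    print(c,"carton corners z.026",proj(c,loc(x,corners(.06,.18,.026)[1::2])).round(0).tolist())
m=mask_at("side","flat_carton",(262,185))
if m is None: m=mask_at("side","label",(262,185))
print("now side fit",fit({"side":m},(.06,.18,.026),x))
im=ctrl.get_image("side")[...,::-1].copy()
q=(proj("side",loc(x,corners(.06,.18,.026)))-[200,120])*6
im=cv2.resize(im[120:220,200:330],None,fx=6,fy=6)
for a in q: cv2.circle(im,tuple(int(v) for v in a),4,(0,0,255),-1)
a=(proj("side",p)[0]-[200,120])*6;cv2.circle(im,tuple(int(v) for v in a),5,(255,255,0),-1)
cv2.imwrite("pics/g3.png",im)
E
```

```text
[0.45518102 0.31849147 0.00588044]
tcp proj side [[258.34606552 175.73497571]] top [[207.06254431 220.98999254]]
tip seen, at z=.006: [0.4732591  0.35997362 0.006     ]
side carton corners z.026 [[272.0, 210.0], [241.0, 165.0], [297.0, 203.0], [265.0, 159.0]]
top carton corners z.026 [[275.0, 228.0], [193.0, 235.0], [272.0, 201.0], [191.0, 208.0]]
now side fit (array([0.45913389, 0.26138594, 0.07265852]), np.float64(0.8807481366896358))
```

View pics/g3.png

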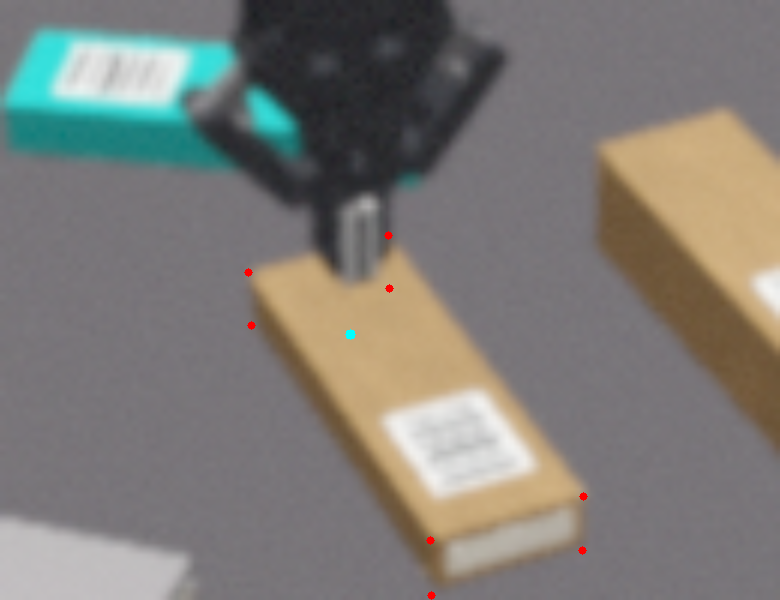

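The picture explains it. The shut tips end on top of the carton, at about (260,167). Projecting the TCP at its reported z of 6 mm gives (258,176). So the tips really stand about 22 mm higher than reported, and the jaws closed just above the carton; the x/y position agrees. I open and go down in small guarded steps.

```bash
python3 -m creep '[[0,0,0,-4,0],[0,0,0,-4,0],[0,0,0,-4,0],[0,0,0,-4,0],[0,0,0,-4,0],[0,0,0,-4,0],[0,0,0,-4,0],[0,0,0,-4,0]]'
python3 -m creep '[[0,0,0,6,0],[0,0,0,12,0],[0,0,0,16,0],[0,0,0,18,0],[0,0,0,18,0]]'
python3 -m creep '[[0,0,0,2,0],[0,0,0,4,0],[0,0,0,4,0],[0,0,0,4,0]]'
python3 - <<'E'
from h import *
im=ctrl.get_image("side")[...,::-1]
cv2.imwrite("pics/g4.png",cv2.resize(im[120:220,200:330],None,fx=6,fy=6))
p=ctrl.get_obs()["tool_pos"];print(p)
E
```

```text
t: 5.72
tool_pos: [0.4551, 0.3185, 0.0098]
tool_rot: [-2.138, -2.302, 0.0]
contact_force: [1.1, 0.8, 0.1]
opening: 0.0854
t: 6.13
tool_pos: [0.4544, 0.3181, -0.0093]
tool_rot: [-2.137, -2.302, 0.003]
contact_force: [-0.1, -0.0, 0.9]
opening: 0.0852
t: 6.47
tool_pos: [0.4552, 0.3185, -0.0121]
tool_rot: [-2.138, -2.302, 0.0]
contact_force: [-0.6, -0.6, -0.0]
opening: 0.0855
[ 0.45527523  0.31856232 -0.01198994]
```

View pics/g4.png

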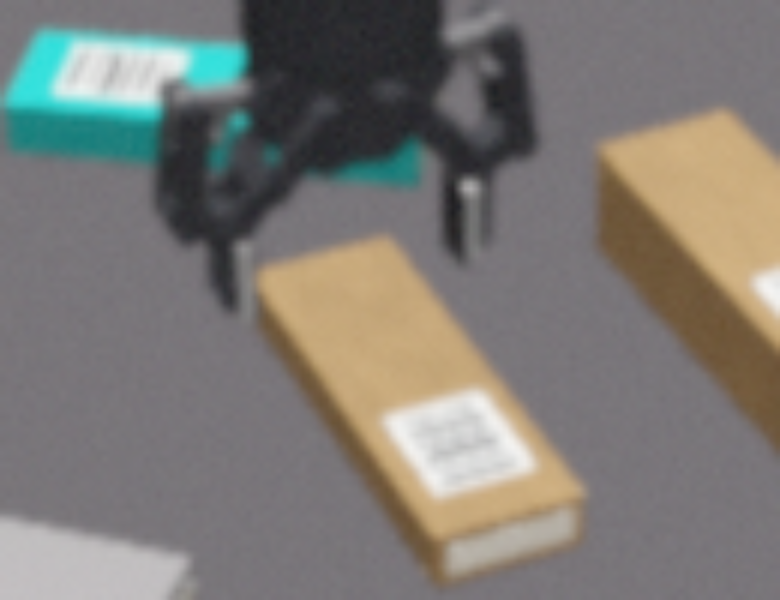

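The tips are still clear of everything at reported z = -12 mm. The picture puts the open tips at about z = 24 mm, which confirms the 22 mm offset. I go 8 mm lower and grip.

```bash
python3 -m creep '[[0,0,0,4,0],[0,0,0,8,0],[0,0,0,8,0],[0,0,0,8,0]]'
python3 -m creep '[[80,0,0,0,0],[150,0,0,0,0],[255,0,0,0,0],[255,0,0,0,0],[255,0,0,0,0],[255,0,0,0,0],[255,0,0,0,0],[255,0,0,0,0]]' 40
```

```text
t: 6.85
tool_pos: [0.4547, 0.3183, -0.0207]
tool_rot: [-2.137, -2.302, 0.002]
contact_force: [-0.9, -0.2, -0.3]
opening: 0.0852
t: 7.52
tool_pos: [0.4556, 0.3187, -0.0197]
tool_rot: [2.138, 2.302, 0.001]
contact_force: [0.1, 0.0, 2.2]
opening: 0.0588
```

Gripped: the opening is 58.8 mm on the 60 mm carton. Now I slide it to the line-up pose in front of the opening.

```bash
python3 -m creep '[[255,-6,1,0,0],[255,-18,3,0,0],[255,-32,5,0,0],[255,-46,8,0,0],[255,-60,11,0,0],[255,-74,14,0,0],[255,-88,17,0,0],[255,-102,20,0,0],[255,-116,23,0,0],[255,-130,26,0,0],[255,-144,29,0,0],[255,-155,31,0,0]]'
python3 -m creep '[[255,-12,3,0,0],[255,-26,6,0,0],[255,-40,9,0,0.004],[255,-54,12,0,0.008],[255,-68,15,0,0.012],[255,-82,18,0,0.016],[255,-96,21,0,0.016],[255,-110,24,0,0.016],[255,-124,27,0,0.016],[255,-138,29,0,0.016],[255,-150,31,0,0.016],[255,-155,32,0,0.016]]'
python3 -m creep '[[255,0,0,0,0],[255,0,0,0,0]]'
python3 - <<'E'
from h import *
im={c:ctrl.get_image(c)[...,::-1] for c in("top","side")}
for c in im: cv2.imwrite(f"pics/l_{c}.png",im[c])
print(ctrl.get_obs()["tool_pos"])
for c in im:
    for n in("flat_carton","label"):
        for d in ctrl.boxes_of(c,n): print(c,n,np.round(d["rect"]),round(d["conf"],2))
cv2.imwrite("pics/l.png",np.vstack([cv2.resize(im["top"][100:260,240:500],(487,300)),cv2.resize(im["side"][180:380,260:520],(487,300))]))
E
```

```text
t: 8.52
tool_pos: [0.498, 0.165, -0.0197]
tool_rot: [-2.139, -2.301, -0.001]
contact_force: [-0.7, 3.2, 3.9]
opening: 0.0589
t: 9.52
tool_pos: [0.5412, 0.0126, -0.0197]
tool_rot: [-2.158, -2.283, -0.0]
contact_force: [-0.6, 4.6, 6.3]
opening: 0.0587
t: 9.68
tool_pos: [0.5413, 0.0124, -0.0197]
tool_rot: [2.155, 2.283, -0.002]
contact_force: [-0.4, -3.4, 4.9]
opening: 0.0588
[ 0.54127047  0.01297751 -0.01971654]
top flat_carton [102. 181.  61.  82.] 0.91
top flat_carton [221. 267.  66.  81.] 0.85
top flat_carton [363. 174.  25.  14.] 0.63
top label [104. 183.  64.  82.] 0.79
top label [366. 176.  20.   9.] 0.66
top label [218. 268.  70.  81.] 0.59
side flat_carton [143. 195.  89.  47.] 0.9
side flat_carton [336. 231.  59.  66.] 0.75
side flat_carton [200. 126.  73.  28.] 0.73
side label [198. 128.  74.  22.] 0.76
side label [147. 197.  83.  44.] 0.61
side label [334. 231.  62.  67.] 0.58
```

View pics/l.png

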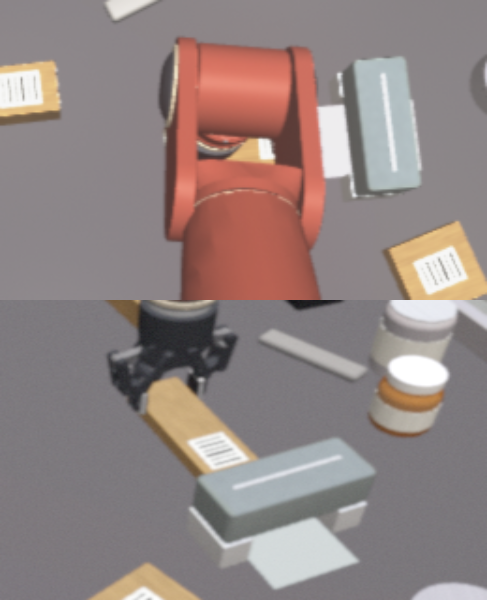

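The carton is in the grip, lined up before the opening, with its label at about (377,280) in the side picture; the bridge hasn't moved. I measure the label relative to the bridge.

```bash
cat > lab.py <<'E'
from h import *
B=np.array([.552,-.1955,.056])
def tolocal(p):
    d=np.array(p[:2])-B[:2];c,s=np.cos(B[2]),np.sin(B[2]);return np.array([c*d[0]+s*d[1],-s*d[0]+c*d[1]])*1000
def label(c,f,box,z=.026):
    im=cv2.imread(f);u0,v0,u1,v1=box;r=im[v0:v1,u0:u1]
    hsv=cv2.cvtColor(r,cv2.COLOR_BGR2HSV)
    m=((hsv[...,1]<70)&(hsv[...,2]>120)).astype(np.uint8)
    m=cv2.morphologyEx(m,cv2.MORPH_CLOSE,np.ones((5,5)))
    n,L,st,ce=cv2.connectedComponentsWithStats(m);out=[]
    for i in range(1,n):
        if st[i,4]<60: continue
        ct=cv2.findContours((L==i).astype(np.uint8),0,2)[0][0][:,0]
        w=np.array([ground(c,p+[u0,v0],z)[:2] for p in ct],np.float32)
        (x,y),sz,a=cv2.minAreaRect(w*1000)
        out.append((ce[i]+[u0,v0],st[i,4],np.round([x,y],1),np.round(sz,1),round(a,1),tolocal([x/1000,y/1000]).round(1)))
    return out
E
python3 - <<'E'
from lab import *
print("before side",*label("side","pics/side0.png",(255,172,300,208)))
print("before top",*label("top","pics/top0.png",(236,200,271,230)))
for r in label("side","pics/l_side.png",(350,250,400,300)): print("now",r)
print("tool local",tolocal(ctrl.get_obs()["tool_pos"]))
# side-view bias on bridge: rib and near plate edge
g=cv2.imread("pics/side0.png",0).astype(float)
pts=[]
for u in range(390,440):
    w=np.clip(g[280:312,u]-205,0,None)
    if w.sum()>15: pts.append(ground("side",(u,280+(w*np.arange(32)).sum()/w.sum()),.098)[:2])
pts=np.array(pts);d=cv2.fitLine(pts.astype(np.float32),2,0,.01,.01).ravel()
print("rib side",len(pts),pts.mean(0),np.degrees(np.arctan2(d[1],d[0])),tolocal(pts.mean(0)))
E
```

```text
before side (array([285.08294931, 188.50691244]), np.int32(868), array([479.2, 228.6]), array([127.5,  80.3]), 68.3, array([-48.9, 427.5]))
before top (array([252.47247706, 212.33792049]), np.int32(654), array([465.4, 213.2]), array([75.9, 64.7]), 88.6, array([-63.6, 412.9]))
now (array([381.03985723, 277.33908388]), np.int32(1681), array([554. , -73.6]), array([139.7,  88.6]), 60.2, array([  8.8, 121.6]))
tool local [  0.96545831 209.07660764]
rib side 26 [ 0.55133556 -0.19394799] 3.358662 [-0.57653405  1.58677135]
```

```bash
sed -i 's/(hsv\[...,1\]<70)&(hsv\[...,2\]>120)/(hsv[...,1]<60)\&(hsv[...,2]>165)/' lab.py
python3 - <<'E'
from lab import *
print("before side",*label("side","pics/side0.png",(255,172,300,208)))
print("before top",*label("top","pics/top0.png",(236,200,271,230)))
for r in label("side","pics/l_side.png",(350,250,400,300)): print("now",r)
E
```

```text
before side (array([276.07255521, 193.37223975]), np.int32(317), array([463.2, 217.2]), array([44.8, 56.2]), 4.2, array([-65.6, 417.1]))
before top (array([252.81081081, 215.68468468]), np.int32(444), array([462.8, 213.8]), array([41.7, 53. ]), 4.3, array([-66.2, 413.7]))
now (array([379.93103448, 285.18192628]), np.int32(841), array([551.6, -99. ]), array([81. , 65.5]), 76.1, array([ 5. , 96.4]))
```

```bash
python3 -m creep '[[255,-5,0,0,0],[255,-12,-1,0,0],[255,-19,-1,0,0],[255,-26,-1,0,0],[255,-33,-1,0,0],[255,-40,-1,0,0],[255,-47,-1,0,0],[255,-54,-1,0,0],[255,-59,-1,0,0],[255,-60,-1,0,0]]'
python3 -m creep '[[255,-5,0,0,0],[255,-12,0,0,0],[255,-19,0,0,0],[255,-26,0,0,0],[255,-33,0,0,0],[255,-39,0,0,0],[255,-43,0,0,0],[255,-44,0,0,0],[255,-44,0,0,0],[255,-44,0,0,0]]'
python3 - <<'E'
from lab import *
im=ctrl.get_image("side")[...,::-1]
cv2.imwrite("pics/m.png",cv2.resize(im[220:380,300:500],None,fx=3.75,fy=3.75))
print(tolocal(ctrl.get_obs()["tool_pos"]))
E
```

```text
t: 10.82
tool_pos: [0.5436, -0.045, -0.0197]
tool_rot: [-2.155, -2.284, -0.003]
contact_force: [-0.4, 4.7, 7.4]
opening: 0.0588
t: 11.65
tool_pos: [0.5462, -0.0888, -0.0197]
tool_rot: [-2.155, -2.285, -0.002]
contact_force: [-0.3, 2.7, 7.0]
opening: 0.059
[  0.1371402  106.85206252]
```

View pics/m.png

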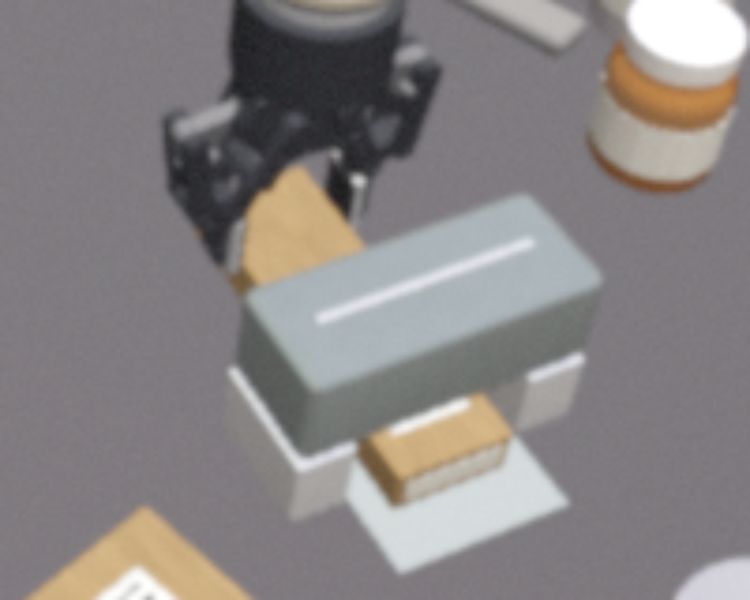

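The label end sticks out of the far side of the bridge, central on the pale plate, with a sliver of label visible at (430,415). I measure the front face and edges in this picture.

```bash
python3 - <<'E'
from lab import *
G=lambda u,v,z:tolocal(ground("side",(300+(u+.5)/3.75-.5,220+(v+.5)/3.75-.5),z)).round(1)
for n,u,v,z in(("front TL",400,480,.026),("front TR",509,437,.026),("front BL",400,507,0),("front BR",507,463,0),
 ("plate farL",400,573,0),("plate farR",568,502,0),("label edge L",393,434,.026),("label edge R",468,404,.026),
 ("legL inner foot",347,492,0),("legR inner foot",523,427,0),("rib L",320,320,.098),("rib R",532,241,.098),("carton left back",244,272,.026),("head far-low L",303,455,.04)):
    print(n,G(u,v,z))
x=np.array([*loc(B,[[0,.0455+.001,0]])[0,:2],.0565])
im=cv2.imread("pics/m.png")
print("pred corners px",((proj("side",loc(x,corners(.06,.18,.026)))-[300,220])*3.75).round(0).tolist())
E
```

```text
front TL [-30.2 -41.4]
front TR [ 26.7 -41.4]
front BL [-24.3 -39.2]
front BR [ 33.1 -38.6]
plate farL [-43.1 -67.6]
plate farR [ 45.5 -66.7]
label edge L [-19.4 -19.6]
label edge R [ 20.6 -19.1]
legL inner foot [-41.6 -23.1]
legR inner foot [ 51.7 -25.1]
rib L [-54.3   0.7]
rib R [54.6  1.7]
carton left back [-32.   88.9]
head far-low L [-68.7 -21.6]
pred corners px [[393.0, 518.0], [402.0, 482.0], [193.0, 238.0], [197.0, 203.0], [506.0, 472.0], [517.0, 437.0], [296.0, 203.0], [302.0, 168.0]]
```

The bias of this camera, judged by the plate edge and rib (about +1.5 to +3.5 mm in y), puts the carton square to the opening and laterally centred. The label is about 1–2 mm short. I nudge 2 mm, then release, rise and back off.

```bash
python3 -m creep '[[255,-1,0,0,0],[255,-2,0,0,0],[255,-2,0,0,0],[255,-2,0,0,0]]'
python3 -m creep '[[200,0,0,0,0],[120,0,0,0,0],[60,0,0,0,0],[0,0,0,0,0],[0,0,0,0,0],[0,0,0,0,0],[0,0,0,0,0]]'
python3 -m creep '[[0,0,0,-5,0],[0,0,0,-15,0],[0,0,0,-30,0],[0,0,0,-50,0],[0,0,0,-75,0],[0,0,0,-100,0],[0,0,0,-130,0],[0,0,0,-160,0],[0,0,0,-190,0],[0,0,0,-200,0],[0,0,0,-200,0]]'
python3 -m creep '[[0,15,0,0,0],[0,40,0,0,0],[0,70,0,0,0],[0,100,0,0,0],[0,130,0,0,0],[0,160,0,0,0],[0,190,0,0,0],[0,220,0,0,0],[0,250,0,0,0],[0,270,0,0,0],[0,280,0,0,0],[0,280,0,0,0]]'
python3 - <<'E'
from lab import *
im={c:ctrl.get_image(c)[...,::-1] for c in("top","side")}
for c in im: cv2.imwrite(f"pics/f_{c}.png",im[c])
cv2.imwrite("pics/f.png",np.vstack([cv2.resize(im["top"][120:220,330:480],(450,300)),cv2.resize(im["side"][225:375,310:490],(450,300))]) if 0 else np.hstack([cv2.resize(im["top"][115:235,330:480],None,fx=2.66,fy=2.66)[:300],cv2.resize(im["side"][225:375,310:490],None,fx=2,fy=2)]))
E
```

```text
t: 12.03
tool_pos: [0.5462, -0.0903, -0.0197]
tool_rot: [-2.155, -2.284, -0.003]
contact_force: [0.0, 4.2, 7.1]
opening: 0.0587
t: 12.62
tool_pos: [0.5455, -0.0917, -0.0206]
tool_rot: [-2.155, -2.284, 0.001]
contact_force: [0.4, -1.2, -0.2]
opening: 0.0857
t: 13.53
tool_pos: [0.5485, -0.0926, 0.185]
tool_rot: [2.151, 2.279, 0.006]
contact_force: [0.0, 0.0, 0.5]
opening: 0.0855
t: 14.53
tool_pos: [0.5286, 0.189, 0.178]
tool_rot: [-2.152, -2.286, 0.004]
contact_force: [0.8, 0.0, -0.6]
opening: 0.0854
```

View pics/f.png

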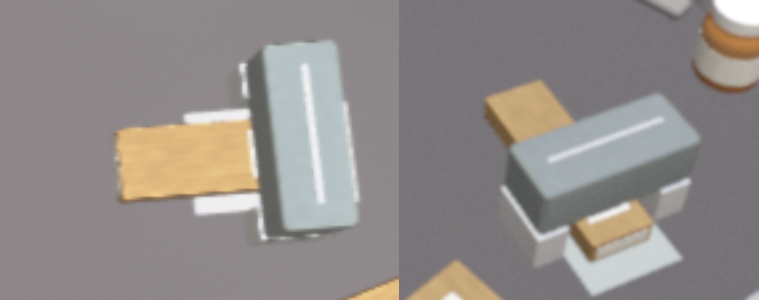

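The carton is free and flat under the bridge, its +y end at about (375,178) in the top picture and the plate showing on both sides. I measure it in the top view with the arm out of the way.

```bash
python3 - <<'E'
from lab import *
im=cv2.imread("pics/f_top.png");hsv=cv2.cvtColor(im,cv2.COLOR_BGR2HSV)
def run(name,pts):
    p=np.array(pts,np.float32);d=cv2.fitLine(p,cv2.DIST_HUBER,0,.1,.1).ravel()
    print(name,np.median(p,0).round(1),"slope deg",np.degrees(np.arctan2(d[1],d[0])).round(2))
s=hsv[...,1].astype(float)
def cr(v,l):
    i=np.argmax(v>l);return i-1+(l-v[i-1])/(v[i]-v[i-1])
L=lambda u,v,z:tolocal(ground("top",(u,v),z))
run("end (x,y)",[L(365+cr(s[v,365:395],80),v,.026) for v in range(167,187)])
run("side +x",[L(u,150+cr(s[150:180,u],80),.026) for u in range(380,418)])
run("side -x",[L(u,205-cr(s[205:180:-1,u],80),.026) for u in range(380,418)])
g=cv2.cvtColor(im,cv2.COLOR_BGR2GRAY).astype(float)
run("plate +x",[L(u,145+cr(g[145:165,u],165),0) for u in range(405,420)])
run("plate -x",[L(u,205-cr(g[205:188:-1,u],165),0) for u in range(407,420)])
m=mask_at("top","flat_carton",(390,178)); print("mask",None if m is None else m.sum())
m=mask_at("top","thick_carton",(220,152)) 
if m is not None: print("thick",fit({"top":m},(.06,.18,.05),[.608,.259,.087]))
E
sed 's/top0.png/f_top.png/' br.py > br2.py; python3 br2.py | grep rib
```

```text
end (x,y) [ -0.5 135.5] slope deg 0.43
side +x [29.  78.7] slope deg 88.97
side -x [-31.6  85.3] slope deg -89.34
plate +x [45.2 38.9] slope deg 89.97
plate -x [-45.7  46.7] slope deg 89.82
mask None
rib [ 0.553 -0.196] dir deg 3.01  yaw 3.01 ends [ 0.6   -0.194] [ 0.507 -0.198]br2.py:4: RuntimeWarning: divide by zero encountered in scalar divide
  i=np.argmax(v>lvl); return i-1+(lvl-v[i-1])/(v[i]-v[i-1])
h.py:11: RuntimeWarning: invalid value encountered in divide
  return C+d*(z-C[2])/d[2]
```

The +y end is at 135.5 mm (ideal 135), the sides are at +29/-32 mm and the skew is under 1°. I check the thick carton and hand in.

```bash
python3 - <<'E'
from h import *
m=None
for c in("side","top"):
    ctrl.get_image(c)
    for d in ctrl.boxes_of(c,"thick_carton"): print(c,np.round(d["rect"]),round(d["conf"],2))
o=ctrl.get_obs();print(o["contact_force"].round(1),np.abs(o["dq"]).max().round(3),o["t"])
ctrl.finish_job()
E
```

```text
side [297. 142.  68.  64.] 0.56
top [188. 137.  55.  36.] 0.96
[ 0.  -0.2 -0.2] 0.005 14.9333
the job is handed in; nothing more can be done
```

I gripped the flat carton near its +y end, slid it along the counter into the opening label end first, let go of it and backed the arm away. I handed the job in at 14.9 s; no verdict is reported.

**Last checks (top camera):**
- **Label position:** the carton's +y end is 135.5 mm from the reading line (ideal 135), so the label is within about 1 mm of centre.
- **Alignment:** the carton is about 1 mm off the opening's centre line and less than 1° out of line. It looks flat in both views.
- **Contact:** the arm was still and touching nothing at hand-in.

**What failed or disagreed:**
- **First grasp:** the jaws closed on air just above the carton, because the fingertips stand about 22 mm higher than the reported tool position. I saw this in the pictures, went lower in small guarded steps, and the second grasp held.
- **Side camera:** its y readings run about 1.5–3.5 mm high compared with the top camera, which I allowed for.
- **Thick carton:** I never touched it. The side view has it where it started, to within a few pixels. In the top view the arm probably hid part of it, so the final precise fit there found nothing.

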